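Open the double-latched lid of a shipboard microcentrifuge

ROBOT

A 6-joint arm with a two-finger parallel gripper is mounted at the origin on the work surface. World frame = base frame: x ahead of the robot, y to its left, z up, the work surface at z = 0. Lengths are in mm, angles in rad, forces in N, time in s.
With the tool pointing down it reaches from about 150 to 775 mm from the base axis. Payload 6.1 kg.
Tool frame: the origin (TCP) lies midway between the tips of the shut fingers; the grasp point (between the pads) lies 19 mm behind it; z points along the fingers, y is the direction in which the jaws open and shut (so a half turn about z gives the same grasp; the last joint's range is limited). The gripper opens to 85 mm and grips with 20 to 120 N. Pads are 22 mm wide; open, the fingers measure 114 mm over their backs; the gripper's body (76 mm by 85 mm) begins 54 mm behind the grasp point. The pads swing forward as they close: fully open they stand 13 mm farther back than shut.
Start: joints at [-1.234, 0.126, -0.04, 1.405, 0, 1.571], TCP at [173.489, -495.489, 231.295] pointing down, gripper open.
Joint ranges: [-2.72, 2.72], [-0.95, 1.95], [-1.27, 1.35], [-1.78, 2.02], [-1.46, 1.47], [-3.14, 3.14]. Speed limits (rad/s): [2.39, 2.39, 3.01, 3.14, 3.14, 3.14].

INTERFACE

Orientations are given as a unit quaternion [w, x, y, z].
In Python, from bench import env gives the robot as it stands.
- The arm moves only by the tool servo_tool, never from a script. Its argument "motion" is a list of rows, each a list of 7 numbers: the turn, a rotation vector about the tool's x, y, z in units of 0.5 rad (1.0 is 0.5 rad), then the shift along the tool's x, y, z in units of 0.4 m (1.0 is 0.4 m), then the opening, from -1 (shut) to 1 (fully open). A call has 1 to 20 rows; each row shifts and turns the commanded pose from where the row before left it, along the tool's axes as they then stand; what a row does not reach is not made up. A row lasts 1/8 s, in which the tool goes at most 62.5 mm and 10.7 degrees, less where a joint would pass 70% of its speed; a pose out of reach is approached as far as the arm can. A call with a number of a shift or a turn outside -1 to 1 is refused whole. A call with a gripper value outside its range is refused whole. The fingers move at their own pace and stop on an object; "newtons" is the grip in N (left out, the last holds). Time passes only in rows, so rows that do not move let the fingers close. It gives the time, the measured TCP pose, the force and the opening at its end, in the units of the state.
- env.state(): the state, without advancing time (a new reading comes with each control period).
- env.get_image(name): name is "scene" or "side" or "wrist"; returns the picture (480x640x3 uint8, red, green, blue); there is no depth.
- env.camera_model(name): a dict with "fov_y" (degrees; the focal length in pixels is half the picture's height over the tangent of half this angle, whatever the lens; pixels are square), "cx", "cy" (the principal point, pixels), "xyz" and "attitude" of the camera in the world. Camera axes: x right, y down, z forward; pixel columns grow to the right and rows downward; lengths in mm; the calibration is good to about 2 mm. A picture is of the moment at which its call begins: read the wrist's pose just before it. camera_model takes no time and is no camera call; for the wrist camera it gives the pose at the moment of the call.
- env.sign_off(): hands the job in, once; it reports no verdict.
The state is a dict: "time_s": time; "joint_pos": joint angles; "qvel": joint speeds; "effort": joint torques, N m; "ee_pos": TCP position; "ee_rot": TCP orientation; "wrist_force": force on the tool from outside, world axes, zero at the start; "moment": the same for the moment, N m; "grip_width": finger opening in mm.
Only numpy, scipy, OpenCV 4.12 (cv2) and the standard library are available. Lean on these libraries where they do the work, as an engineer would, in place of code of your own. Each camera call takes 0.05 s, during which the arm holds its last target. There are 200 camera calls.

TASK

Open the microcentrifuge on the bench: turn the bar handle on its lid anticlockwise to its stop to unlock it, then lift the lid a little until the sea-going safety catch under the lip stops it, and pause there. Reach into the gap under the lip, feel along it for the catch's finger tab, push the tab to the left, as you face the machine, and keep it pushed while you raise the lid past the catch, then swing the lid right up and leave it standing open on its own. Do not tug hard at the lid against the catch, do not force the tab, and leave the other things on the bench where they are.

Things in the scene. Friction and masses are not known exactly. Their poses are not given: they have to be found in the camera images.
- centrifuge: White bench microcentrifuge, fixed to the bench, 265 mm front to back, 230 mm wide, rim 105 mm and rear hood 117 mm high. Origin: centre of its underside, on the bench. Its front faces its own -x; its +y is to the left of a person who stands before the front and looks at it ('left' means this everywhere here); z up.
- finger_recess (a point): Middle of the floor of the finger trough under the lid's lip: 67 mm above the bench, 100 mm before the machine's origin, machine's axes. The trough is 190 mm wide; its back wall, 10 mm behind this point, reaches the rim; its front wall is the sloping control panel, top edge 88 mm high and 8 to 18 mm before this point, so fingers get in only over it, with the lid ajar.
- lid (a joint): Lid angle, rad: 0 shut, 1.15 wide open at its stop. Flat white panel 212 mm wide, 16 mm thick, from 2 to 207 mm in front of the hinge line, underside level with the hinge line when shut. Stiff hinge with a spring: stays where left, 1 to 4 N at the lip raise it. Unlocked, the catch stops it at about 0.17 (lip 35 mm up); from 0.29 on it is past the catch.
- lock_handle (a joint): Angle of the bar handle (primary latch) about its axis square to the lid, rad, growing anticlockwise seen from above: 0 to 0.12 at the start (locked, bar pointing to the front), 1.4 at its stop (unlocked, bar across the machine); surely unlocked from 1.1. Turns with about 0.12 N m and stays where left.
- handle_grip (a point): Centre of the black bar of the lock handle, on its turning axis, half-way up the bar. Bar 66 mm long (this point's x), 14 mm thick (y), 26 mm high (z), its underside 10 mm above the lid's top. 125 mm in front of the hinge line and 39 mm above the lid's underside. Moves with handle and lid.
- lid_hinge (a point): Middle of the lid's hinge line, which runs along the machine's y; at x = 85, y = 0, z = 107 mm in the machine's frame. Fixed, with the machine's axes.
- lid_lip (a point): Middle of the lower front edge of the lid (the lip to reach under), 207 mm in front of the hinge line. Lid's axes: x from lip to hinge, y to the left, z up through the lid. Moves with the lid.
- safety_catch: Secondary catch under the lid: strip and steel lever with finger tab and hook; moves with the lid. Origin: on the strip at mid-width of the lid, on the lid's underside 150 mm in front of the hinge line, lid's axes. It does not tell where the lever is: see tab_zone. It is bent by more than 15 N from the robot, or by more than 25 N between its hook and the keeper.
- tab_zone (a point): Mark in the zone of the finger tab, fixed to the lid: 12 mm behind the front edge, 16 mm below the underside, lid's axes. The tab, an upright steel plate 5 mm thick in y, hangs 4 to 28 mm below the underside, 4 to 21 mm behind the edge, its rest place anywhere from 30 mm right to 46 mm left of here: not measured, felt for. Else nothing hangs there.
- keeper_strip: Steel strip 212 x 8 x 6 mm along the machine's y inside the front rim, origin at its centre; the hook and the handle's tongue hold under it. The tab yields only to the left (+y), against its spring: about 1.5 N at first, 6 N at 12 mm, where the hook lets go, and 8 N at its hard stop at 16 mm; it springs back when let go.
- flask: Conical glass flask, 84 mm wide, 140 mm high, origin under its foot. Leave alone.
- jar_cap: Orange screw cap, 56 mm wide, 16 mm high, lying before the machine. Leave alone.
- marker: Marker pen lying on the bench before the machine, 135 mm long, 17 mm thick. Leave alone.
- tube_rack: White tube rack with tubes, 75 x 190 x 90 mm, beside the machine. Leave alone.
- phone: Black phone lying flat, 150 x 72 x 9 mm. Leave alone.
- sample_jar: Amber glass jar, 68 mm wide, 85 mm high. Leave alone.
- slide_box: Grey slide box, 95 x 85 x 34 mm. Leave alone.
- towel_roll: Paper roll standing upright, 116 mm wide, 200 mm high. Leave alone.

How it is judged (in metres and radians):
On the way, in this order (a step that is already met when the one before it is completed fails the run):
1. the lock handle is turned to unlocked (beyond 1.1 rad) with the lid still shut (value of joint lock_handle above 1.1 rad and value of joint lid below 0.06 rad), for 0.1 s.
2. the lid is lifted ajar to the safety catch (0.13 to 0.22 rad) and pauses there (value of joint lid between 0.13 and 0.22 rad), for 0.3 s.
3. the lid is past the catch and open (beyond 0.9 rad) (value of joint lid above 0.9 rad), for 0.2 s.
At the end, for the whole second after the job is handed in: The lid stands open by itself at more than 0.9 rad (its stop is at 1.15), at rest, the lock handle still unlocked (beyond 1.1 rad) (value of joint lid above 0.9 rad and velocity of joint lid between -0.05 and 0.05 rad/s and value of joint lock_handle above 1.1 rad); the robot touches nothing.
It fails at once if the safety catch's lever is pressed by the robot with more than 15 N (contact force between safety_catch and the fingers above 15 N or contact force between safety_catch and the arm above 15 N).
It fails at once if the catch's hook is pulled against its keeper with more than 25 N (contact force between safety_catch and keeper_strip above 25 N).
It fails at once if a bystander is moved by more than 25 mm (distance of any of flask, jar_cap, marker, tube_rack, phone, sample_jar, slide_box, towel_roll from where it was at the start of the episode above 0.025 m).
It also fails if it takes over 69 s, if anything falls off the work surface, if the arm or the gripper's body presses on something with over 40 N, if the wrist force passes 120 N, or if a joint passes its speed limit or range.

## Working session

There is one attempt and no reset: what is moved stays moved. The work goes in short steps, Python scripts to look and compute and a tool call to move; the robot and the scene stay as the last step left them, time stands still between calls to the robot, and variables do not carry over. Pictures are saved under pics/ and viewed, about 8 in all and at most 12, crops included, and the job is handed in when it is done.

Besides the shell and the picture viewer there is one more tool, called after "Call:" in YAML: its name, and indented under it one key for each argument. servo_tool: Moves the arm, as the interface text tells. Shifts and turns lie within -1 to 1; 1 stands for 0.4 m of shift or 0.5 rad of turn. Its arguments: {"type":"object","properties":{"motion":{"type":"array"},"newtons":{"type":"number"}},"required":["motion"]}

```bash
ls; mkdir -p pics
python3 - <<'E'
from bench import env
import cv2
print(env.state())
for n in ("scene","side"):
    print(n,env.camera_model(n)); cv2.imwrite(f"pics/{n}0.png",env.get_image(n)[:,:,::-1])
print(env.camera_model("wrist"))
E
```

```text
pics
{'time_s': 0.0, 'joint_pos': array([-1.23397885e+00,  1.26384066e-01, -4.05905589e-02,  1.40538983e+00,
        4.09733949e-05,  1.57080233e+00]), 'qvel': array([-0.00011197,  0.00189474,  0.00159002,  0.00021689, -0.00020206,
        0.00096847]), 'effort': array([ 2.36262113e-04, -4.35914648e+01,  3.52923918e+01,  1.74053747e-02,
        2.32822146e-05,  1.01636826e-05]), 'ee_pos': array([ 173.38533945, -495.12348898,  230.53431691]), 'ee_rot': array([-7.76406061e-04,  9.85852935e-01,  1.67610784e-01, -1.11225582e-04]), 'wrist_force': array([-0.60278118,  0.35771558,  0.03088586]), 'moment': array([-0.01379844, -0.02509624, -0.00831999]), 'grip_width': 85.43556798924747}
scene {'fov_y': 51.4306412008865, 'cx': 326.4300823246462, 'cy': 245.27493856573318, 'xyz': array([964.64187469, 898.62955588, 945.31013827]), 'attitude': array([-0.10907471,  0.23236391,  0.87469214, -0.41112454])}
side {'fov_y': 54.210200782315695, 'cx': 318.9949909480878, 'cy': 241.1693729234784, 'xyz': array([ 366.90433935, -737.70481639,  791.36297688]), 'attitude': array([-0.41315158,  0.90922746, -0.04234793,  0.02859828])}
{'fov_y': 70.34506526740515, 'cx': 323.59089695577535, 'cy': 233.50846704731933, 'xyz': array([ 247.08301996, -469.71946297,  372.90137463]), 'attitude': array([ 0.12526146,  0.80591033, -0.57164785, -0.08964845])}
```

View pics/scene0.png

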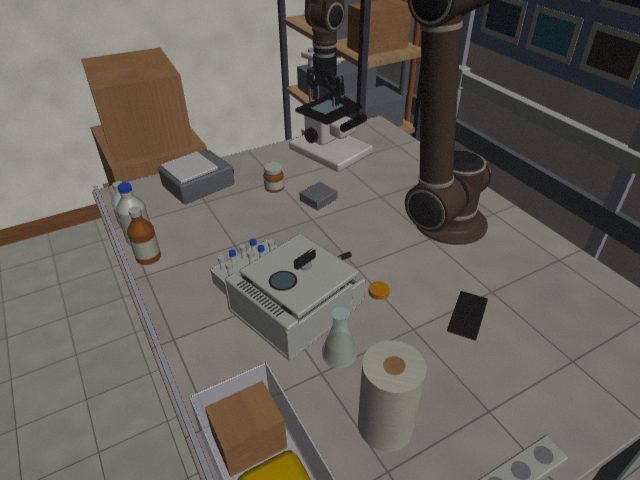

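View pics/side0.png

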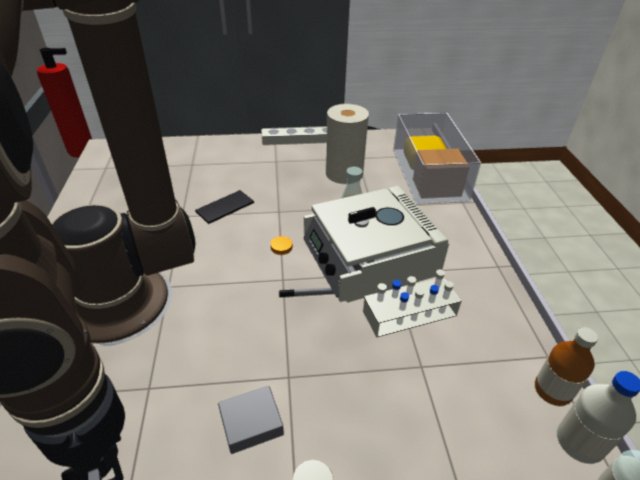

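```bash
cat > h.py <<'E'
import numpy as np, cv2
from scipy.spatial.transform import Rotation as R
def rot(q): return R.from_quat(np.r_[q[1:],q[0]])
def ray(m,u,v):
    f=240/np.tan(np.radians(m["fov_y"])/2)
    return np.array(m["xyz"]),rot(m["attitude"]).apply([(u-m["cx"])/f,(v-m["cy"])/f,1])
def onz(m,u,v,z):
    o,d=ray(m,u,v); return o+d*(z-o[2])/d[2]
def tri(a,b):
    (o,d),(p,e)=ray(*a),ray(*b)
    s=np.linalg.lstsq(np.c_[d,-e],p-o,rcond=None)[0]
    x,y=o+d*s[0],p+e*s[1]; return (x+y)/2,np.linalg.norm(x-y)
def proj(m,P):
    f=240/np.tan(np.radians(m["fov_y"])/2)
    c=rot(m["attitude"]).inv().apply(np.asarray(P,float)-m["xyz"]); return c[...,:2]/c[...,2:]*f+[m["cx"],m["cy"]]
E
python3 - <<'E'
from h import *
from bench import env
M={n:env.camera_model(n) for n in("scene","side")}
roi=dict(scene=(290,320,245,272),side=(345,378,205,224))
bb={}
for n,(a,b,c,d) in roi.items():
    im=cv2.imread(f"pics/{n}0.png"); m=np.zeros(im.shape[:2],np.uint8); m[c:d,a:b]=(im[c:d,a:b].max(2)<60)
    N,l,s,ce=cv2.connectedComponentsWithStats(m); k=1+np.argmax(s[1:,4]); bb[n]=(M[n],*ce[k]); print(n,s[k],ce[k], cv2.minAreaRect(np.argwhere(l==k)[:,::-1].astype(np.float32)))
print("bar",tri(bb["scene"],bb["side"]))
for p in [(312,213),(397,192),(437,237),(344,263)]: print("side lid",onz(M["side"],*p,123).round())
for p in [(301,237),(358,278),(292,313),(243,270)]: print("scene lid",onz(M["scene"],*p,123).round())
for n,p in dict(cap=(281,244),penL=(282,293),penR=(335,291)).items(): print(n,onz(M["side"],*p,10).round())
E
```

```text
scene [294 250  21  19 207] [303.71980676 259.20772947] ((304.2231750488281, 258.8626708984375), (9.433753967285156, 25.94282341003418), 58.392494201660156)
side [349 208  28  15 254] [362.31889764 215.07480315] ((362.0471496582031, 214.91506958007812), (9.752599716186523, 28.433637619018555), 74.05460357666016)
bar (array([559.28943665,  79.28175503, 145.17255118]), np.float64(1.7910381533217656))
side lid [449. 125. 123.]
side lid [667. 193. 123.]
side lid [716.  17. 123.]
side lid [500. -48. 123.]
scene lid [514. -26. 123.]
scene lid [468. 181. 123.]
scene lid [656. 204. 123.]
scene lid [696.  18. 123.]
cap [374. 150.  10.]
penL [370. -17.  10.]
penR [489. -21.  10.]
```

Call:
servo_tool:
  motion:
    - [0,0,0,0.0875,-0.075,-0.0125,1]
    - [0,0,0,0.0875,-0.075,-0.0125,1]
    - [0,0,0,0.0875,-0.075,-0.0125,1]
    - [0,0,0,0.0875,-0.075,-0.0125,1]
    - [0,0,0,0.0875,-0.075,-0.0125,1]
    - [0,0,0,0.0875,-0.075,-0.0125,1]
    - [0,0,0,0.0875,-0.075,-0.0125,1]
    - [0,0,0,0.0875,-0.075,-0.0125,1]
    - [0,0,0,0.0875,-0.075,-0.0125,1]
    - [0,0,0,0.0875,-0.075,-0.0125,1]
    - [0,0,0,0.0875,-0.075,-0.0125,1]
    - [0,0,0,0.0875,-0.075,-0.0125,1]
    - [0,0,0,0.0875,-0.075,-0.0125,1]
    - [0,0,0,0.0875,-0.075,-0.0125,1]
    - [0,0,0,0,0,0,1]
    - [0,0,0,0,0,0,1]

```text
time_s: 2.1
ee_pos: [496.8, 62.8, 300.8]
ee_rot: [0.0, 0.986, 0.168, -0.001]
wrist_force: [-0.1, -0.7, 0.0]
grip_width: 85.5
```

Run:
```python
from h import *
from bench import env
import pickle
s=env.state(); m=env.camera_model("wrist"); im=env.get_image("wrist")
pickle.dump((s,m),open("w1.pkl","wb"))
print(s["time_s"],s["ee_pos"],s["ee_rot"],s["joint_pos"],m["xyz"],rot(m["attitude"]).as_matrix()[:,2])
cv2.imwrite("pics/w1.png",im[:,:,::-1])
```

```text
2.1 [496.83438833  62.77529426 300.82607577] [ 8.93407830e-05  9.85813127e-01  1.67845348e-01 -6.40434450e-04] [ 1.25822231e-01  9.17175928e-02  7.43696988e-02  1.55472048e+00
 -2.33349569e-04  2.93012776e+00] [570.6229387   88.48646074 443.00258168] [-0.28842397 -0.10128309 -0.95213095]
```

View pics/w1.png

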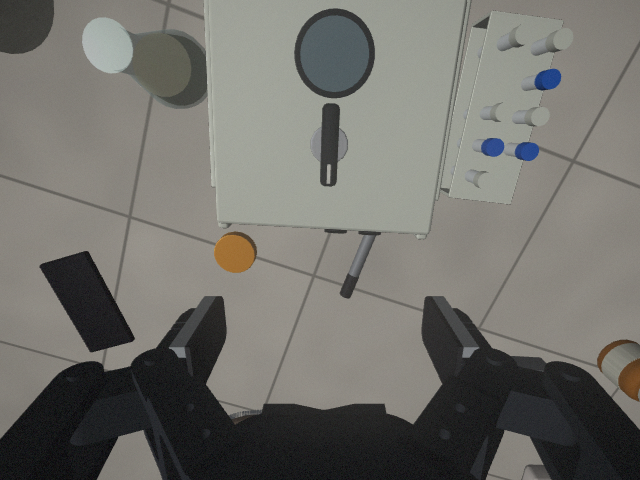

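Run:
```python
from h import *
import pickle
s,m=pickle.load(open("w1.pkl","rb")); im=cv2.imread("pics/w1.png")
k=np.zeros((480,640),np.uint8); k[98:195,310:350]=im[98:195,310:350].max(2)<60
N,l,st,ce=cv2.connectedComponentsWithStats(k); i=1+np.argmax(st[1:,4]); r=cv2.minAreaRect(np.argwhere(l==i)[:,::-1].astype(np.float32)); print(st[i],r)
# ends of bar top at z=159
b=cv2.boxPoints(r); W=np.array([onz(m,*p,159) for p in b]); print(W.round(1),W.mean(0))
e=sorted([(b[0]+b[1])/2,(b[1]+b[2])/2,(b[2]+b[3])/2,(b[3]+b[0])/2],key=lambda p:p[1]); d=onz(m,*e[0],159)-onz(m,*e[-1],159); print("bar yaw",np.arctan2(d[1],d[0]),np.linalg.norm(d))
# lid edges: left and right edges columns per row, front edge
g=cv2.cvtColor(im,cv2.COLOR_BGR2GRAY).astype(int)
print([ (r_,[int(c) for c in np.where(abs(np.diff(g[r_,200:480]))>12)[0]+200]) for r_ in (20,60,120,160,200)])
print([ (c,[int(c2) for c2 in np.where(abs(np.diff(g[190:250,c]))>8)[0]+190]) for c in (240,280,320,400,420)])
```

```text
[322 104  18  82 773] ((330.1624755859375, 144.51541137695312), (16.018924713134766, 81.23384857177734), 1.3322198390960693)
[[524.3  74.3 159. ]
 [584.8  93.8 159. ]
 [588.7  81.9 159. ]
 [528.4  61.5 159. ]] [556.55331529  77.8979088  159.        ]
bar yaw 0.3190974195374966 63.677242250462506
[(20, [203, 204, 306, 307, 316, 317, 351, 361, 362, 461, 462, 463, 464, 466, 468]), (60, [205, 209, 210, 293, 294, 299, 300, 367, 373, 374, 454, 455, 457, 460, 461, 463, 478]), (120, [208, 212, 321, 322, 338, 339, 445, 446, 447, 450, 451, 464, 465, 466]), (160, [209, 210, 317, 319, 320, 336, 337, 339, 438, 439, 441, 443, 444, 455, 456, 457]), (200, [215, 432, 433, 436, 437, 471, 472, 477, 478])]
[(240, [221, 223, 224, 231, 232, 235]), (280, [223, 224, 225, 226]), (320, [226, 227, 228]), (400, [230, 231, 232, 233]), (420, [231, 232, 233, 234, 237, 238, 239])]
```

Run:
```python
from h import *
import pickle
s,m=pickle.load(open("w1.pkl","rb"))
P={k:onz(m,*v,123) for k,v in dict(fl=(240,222.5),fr=(420,232.5),r1=(461.5,20),r2=(432.5,200),l1=(209.5,60),l2=(215,200)).items()}
for k,v in P.items(): print(k,v.round(1))
d=P["fl"]-P["fr"]; print("yaw front",np.arctan2(-d[0],d[1]))
for a,b in("r1","r2"),("l1","l2"): d=P[a]-P[b]; print(a,np.arctan2(d[1],d[0]))
for y in (.29,.30,.31):
  x=np.array([np.cos(y),np.sin(y),0]);w=np.array([-x[1],x[0],0]);c=np.array([557.5,78.3,0])
  print(y,{k:((v-c)@x,(v-c)@w) for k,v in P.items()})
```

```text
fl [457.3 135.2 123. ]
fr [506.1 -34.9 123. ]
r1 [685.    8.5 123. ]
r2 [539.9 -32.7 123. ]
l1 [587.5 196.9 123. ]
l2 [471.1 163.6 123. ]
yaw front 0.2792126065055451
r1 0.2767788049809209
l1 0.278385075600729
0.29 {'fl': (np.float64(-79.70292522023882), np.float64(83.19222405731253)), 'fr': (np.float64(-81.61219928216912), np.float64(-93.79214227355762)), 'r1': (np.float64(102.22608893356895), np.float64(-103.37273480419842)), 'r2': (np.float64(-48.59352719378496), np.float64(-101.3786030539135)), 'l1': (np.float64(62.680676568128646), np.float64(105.0516352483796)), 'l2': (np.float64(-58.40280957611864), np.float64(106.45807403241066))}
0.3 {'fl': (np.float64(-78.86703173191549), np.float64(83.9850804492209)), 'fr': (np.float64(-82.54602449699999), np.float64(-92.97134431466739)), 'r1': (np.float64(101.18726755237734), np.float64(-104.3898100622694)), 'r2': (np.float64(-49.604866671862275), np.float64(-100.8876069929446)), 'l1': (np.float64(63.72804140438256), np.float64(104.41958639143445)), 'l2': (np.float64(-57.33532646257377), np.float64(107.03676953507468))}
0.31 {'fl': (np.float64(-78.02325160614126), np.float64(84.76953840307169)), 'fr': (np.float64(-83.47159517816931), np.float64(-92.14124929882155)), 'r1': (np.float64(100.13832752875292), np.float64(-105.39644642632541)), 'r2': (np.float64(-50.61124570460966), np.float64(-100.38652225534913)), 'l1': (np.float64(64.76903348960256), np.float64(103.77709566286619)), 'l2': (np.float64(-56.26210986416193), np.float64(107.60476144998222))}
```

Call:
servo_tool:
  motion:
    - [0,0,0.036,0.078,0.005,0.05,1]
    - [0,0,0,0.079,0.005,0.05,1]
    - [0,0,0,0,0,0.08,1]
    - [0,0,0,0,0,0.08,1]
    - [0,0,0,0,0,0.08,1]
    - [0,0,0,0,0,0.05,1]
    - [0,0,0,0,0,0.03,1]
    - [0,0,0,0,0,0,1]
    - [0,0,0,0,0,0,1]

```text
time_s: 3.28
ee_pos: [558.4, 79.0, 134.4]
ee_rot: [0.0, 0.987, 0.158, 0.001]
wrist_force: [0.2, 0.2, 0.4]
grip_width: 85.6
```

Call:
servo_tool:
  motion:
    - [0,0,0,0,0,0,-1]
    - [0,0,0,0,0,0,-1]
    - [0,0,0,0,0,0,-1]
    - [0,0,0,0,0,0,-1]
    - [0,0,0,0,0,0,-1]
    - [0,0,0,0,0,0,-1]
  newtons: 50

```text
time_s: 4.03
ee_pos: [558.0, 79.3, 133.5]
ee_rot: [0.0, 0.987, 0.159, 0.0]
wrist_force: [-1.4, -0.5, 0.9]
grip_width: 12.8
```

Call:
servo_tool:
  motion:
    - [0,0,-0.22,0,0,0,-1]
    - [0,0,-0.22,0,0,0,-1]
    - [0,0,-0.22,0,0,0,-1]
    - [0,0,-0.22,0,0,0,-1]
    - [0,0,-0.22,0,0,0,-1]
    - [0,0,-0.22,0,0,0,-1]
    - [0,0,-0.22,0,0,0,-1]
    - [0,0,-0.22,0,0,0,-1]
    - [0,0,-0.22,0,0,0,-1]
    - [0,0,-0.22,0,0,0,-1]
    - [0,0,-0.22,0,0,0,-1]
    - [0,0,-0.22,0,0,0,-1]
    - [0,0,0,0,0,0,-1]
    - [0,0,0,0,0,0,-1]

```text
time_s: 5.78
ee_pos: [556.0, 80.6, 133.5]
ee_rot: [-0.002, 0.682, 0.731, -0.0]
wrist_force: [-7.1, 4.3, 6.5]
grip_width: 13.2
```

Run:
```python
from h import *
from bench import env
s=env.state(); print(s["ee_pos"],rot(s["ee_rot"]).as_matrix().round(3),s["wrist_force"],s["moment"],s["joint_pos"])
```

```text
[555.96616183  80.59619601 133.48830429] [[-0.069  0.998 -0.003]
 [ 0.998  0.069  0.003]
 [ 0.003 -0.003 -1.   ]] [-7.06552188  4.33262009  6.46932707] [0.83223803 1.52696207 0.1127363 ] [ 0.14223434  0.21391107 -0.14872419  1.21100733  0.00328663  1.64361783]
```

Call:
servo_tool:
  motion:
    - [0.039,-0.0083,0,0.0003,0.0013,-0.0062,-1]
    - [0.039,-0.0083,0,0.0003,0.0013,-0.0062,-1]
    - [0.039,-0.0083,0,0.0003,0.0013,-0.0062,-1]
    - [0.039,-0.0083,0,0.0003,0.0013,-0.0062,-1]
    - [0.039,-0.0083,0,0.0003,0.0013,-0.0062,-1]
    - [0.039,-0.0083,0,0.0003,0.0013,-0.0062,-1]
    - [0.039,-0.0083,0,0.0003,0.0013,-0.0062,-1]
    - [0,0,0,0,0,0,-1]
    - [0,0,0,0,0,0,-1]

```text
time_s: 6.9
ee_pos: [560.5, 81.9, 150.0]
ee_rot: [-0.038, 0.681, 0.729, -0.06]
wrist_force: [-7.8, 4.9, 2.3]
grip_width: 13.1
```

Run:
```python
from h import *
from bench import env
s=env.state(); m=rot(s["ee_rot"]).as_matrix(); print(s["ee_pos"],m.round(3),"tilt",np.arccos(-m[2,2]),s["wrist_force"],s["moment"],s["joint_pos"])
```

```text
[560.47878033  81.90316788 149.99357426] [[-0.071  0.988 -0.138]
 [ 0.997  0.067 -0.036]
 [-0.026 -0.14  -0.99 ]] tilt 0.14316711519282097 [-7.78727173  4.9359627   2.33075711] [ 0.8786954   1.17020531 -0.04442866] [ 0.15256285  0.33471277  0.03690835  1.41544808 -0.01429851  1.6552485 ]
```

Call:
servo_tool:
  motion:
    - [0.02,-0.0042,0,0.0001,0.0006,-0.0031,-1]
    - [0.02,-0.0042,0,0.0001,0.0006,-0.0031,-1]
    - [0,0,0,0,0,0,-1]
    - [0,0,0,0,0,0,-1]

```text
time_s: 7.4
ee_pos: [561.3, 82.1, 152.3]
ee_rot: [-0.044, 0.68, 0.729, -0.069]
wrist_force: [-5.8, 2.7, 0.8]
grip_width: 12.5
```

Run:
```python
from h import *
from bench import env
s=env.state(); m=rot(s["ee_rot"]).as_matrix(); print(s["ee_pos"],m.round(3),"tilt",np.arccos(-m[2,2]),s["wrist_force"],s["moment"],s["joint_pos"])
cv2.imwrite("pics/side1.png",cv2.resize(env.get_image("side")[150:330,270:510,::-1],None,fx=3,fy=3,interpolation=cv2.INTER_CUBIC))
```

```text
[561.27652663  82.1442445  152.32870026] [[-0.071  0.985 -0.158]
 [ 0.997  0.066 -0.041]
 [-0.03  -0.16  -0.987]] tilt 0.16356368602193883 [-5.77958309  2.7161454   0.75755229] [ 0.94390309  1.04130801 -0.09517236] [ 0.15391368  0.35311047  0.06464892  1.44507191 -0.01649573  1.65691654]
```

View pics/side1.png

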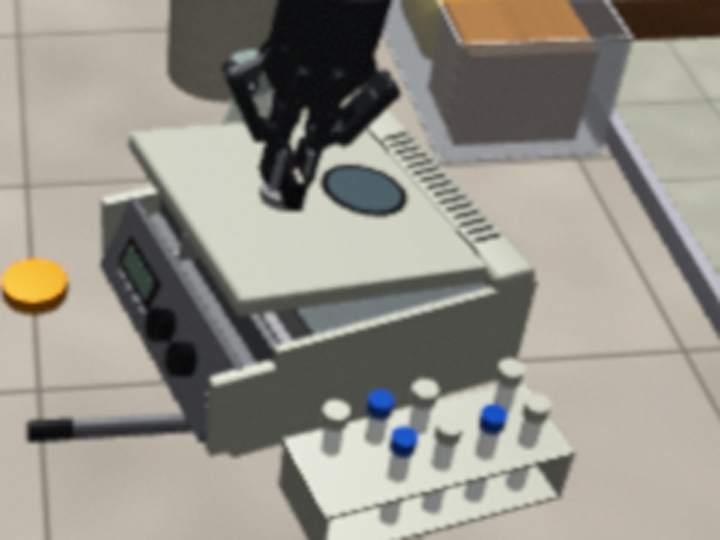

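Call:
servo_tool:
  motion:
    - [0,0,0,0,0,0,1]
    - [0,0,0,0,0,0,1]
    - [0,0,0,0,0,0,1]
    - [0,0,0,0,0,0,1]
    - [0,0,0,0,0,-0.05,1]
    - [0,0,0,0,0,-0.1,1]
    - [0,0,0,0,0,-0.15,1]
    - [0,0,0,0,0,-0.15,1]
    - [0,0,0,0,0,0,-1]

```text
time_s: 8.57
ee_pos: [592.8, 89.0, 335.9]
ee_rot: [-0.038, 0.681, 0.729, -0.064]
wrist_force: [0.7, -0.1, -0.7]
grip_width: 69.8
```

Run:
```python
from h import *
from bench import env
from scipy.optimize import least_squares
s=env.state(); print(s["time_s"],s["ee_pos"],s["ee_rot"],s["joint_pos"],s["wrist_force"])
D=[([0.126384,-0.040591,1.40539],[np.hypot(173.385,495.123),230.534]),([.0917176,.0743697,1.5547205],[np.hypot(496.834,62.775),300.826]),
([.21391,-.148724,1.211007],[np.hypot(555.966,80.596),133.488]),([.35311,.064649,1.445072],[np.hypot(561.28,82.14),152.33]),(s["joint_pos"][1:4],[np.hypot(*s["ee_pos"][:2]),s["ee_pos"][2]])]
def fk(p,q):
    h,L1,L2,t,a1,r0=p; a=q[0]; b=q[0]-q[1]+a1; c=q[0]-q[1]+q[2]
    return np.array([r0+L1*np.sin(a)+L2*np.cos(b)+t*np.cos(c), h+L1*np.cos(a)-L2*np.sin(b)-t*np.sin(c)])
f=lambda p:np.ravel([fk(p,q)-x for q,x in D])
for p0 in ([200,420,400,250,0,0],):
    r=least_squares(lambda p:np.r_[f(p),(p-p0)*[.001,.001,.001,.001,1,.1]],p0,x_scale=[100,100,100,100,.1,10]); print(r.x.round(2),f(r.x).round(1))
R0=[[.9616,.2742]]
```

```text
8.575 [592.82863021  88.99336824 335.89993429] [-0.03802728  0.68078746  0.72865377 -0.06438977] [ 0.15835418  0.45464336  0.6218364   1.88649222 -0.01896947  1.66266536] [ 0.66170888 -0.06474862 -0.71563727]
[ 1.4327e+02  5.3085e+02  4.5842e+02  4.4288e+02 -1.7000e-01 -1.0000e-02] [ 0.  0.  0.  0. -0.  0.  0. -0. -0. -0.]
```

```bash
cat > ik.py <<'E'
import numpy as np
h,L1,L2,t,a1=143.27,530.85,458.42,442.88,-.17
def ik(r,z,phi):
    wr,wz=r-t*np.cos(phi),z+t*np.sin(phi)-h
    d=np.hypot(wr,wz); ca=(L1**2+d*d-L2**2)/(2*L1*d)
    if abs(ca)>1: return None
    el=np.arctan2(wz,wr); e=el+np.arccos(ca)   # elbow up
    ex,ez=L1*np.cos(e),L1*np.sin(e)
    j2=np.pi/2-e; b=-np.arctan2(wz-ez,wr-ex); j3=j2-b+a1; return np.array([j2,j3,phi-j2+j3])
E
python3 - <<'E'
from ik import *
print(ik(np.hypot(555.966,80.596),133.488,np.pi/2))
for phi in (30,40,45,50,60,70):
    print(phi,[ik(r,z,np.radians(phi)) for r,z in((500,110),(500,160),(530,200),(575,290))])
E
```

```text
[ 0.21157825 -0.14695078  1.2122673 ]
30 [array([-0.47745808, -1.31368005, -0.31262319]), array([-0.58748396, -1.21787806, -0.10679532]), array([-0.55008795, -1.11028198, -0.03659525]), array([-0.50471216, -0.88678263,  0.1415283 ])]
40 [array([-0.46998956, -1.14523074,  0.02289053]), array([-0.53483811, -1.05047218,  0.18249762]), array([-0.48979079, -0.94057151,  0.24735098]), array([-0.42679245, -0.71008387,  0.41484029])]
45 [array([-0.43825531, -1.06162746,  0.16202602]), array([-0.49085128, -0.96726883,  0.30898062]), array([-0.44468005, -0.85549505,  0.37458316]), array([-0.37683616, -0.62043488,  0.54179945])]
50 [array([-0.39571166, -0.97833187,  0.29004442]), array([-0.43955979, -0.88435263,  0.42787178]), array([-0.39295761, -0.77035091,  0.49527133]), array([-0.32152889, -0.53004014,  0.66415338])]
60 [array([-0.28960964, -0.81257538,  0.52423181]), array([-0.3221646 , -0.7193744 ,  0.64998776]), array([-0.27548292, -0.60001374,  0.72266674]), array([-0.198636  , -0.34711779,  0.89871577])]
70 [array([-0.1661342 , -0.64795554,  0.73990914]), array([-0.19206386, -0.5556441 ,  0.85815023]), array([-0.14536391, -0.42981059,  0.93728379]), array([-0.06351783, -0.16120324,  1.12404507])]
```

```bash
cat >> h.py <<'E'
Y=.278; X=np.array([np.cos(Y),np.sin(Y),0]); W=np.array([-X[1],X[0],0]); O=np.array([557,80,0])+40*X
def m2w(x,y,z): return O+x*X+y*W+[0,0,z]
def w2m(p): d=np.asarray(p)-O; return np.array([d@X,d@W,d[2]])
def Rt(phi):
    z=np.cos(phi)*X-[0,0,np.sin(phi)]; x=np.sin(phi)*X+[0,0,np.cos(phi)]; return R.from_matrix(np.c_[x,-W,z])
def st(s):
    Rc=rot(s["ee_rot"]); z=Rc.as_matrix()[:,2]
    f=s["wrist_force"]; print("t",s["time_s"],"m-frame",w2m(s["ee_pos"]).round(1),"pitch",np.arcsin(-z[2]).round(3),"yaw err",(np.arctan2(z[1],z[0])-Y).round(3),"F m",np.array([f@X,f@W,f[2]]).round(2),"w",np.round(s["grip_width"],1))
    return Rc
E
python3 - <<'E'
from h import *
from bench import env
s=env.state(); Rc=st(s)
rv=(Rc.inv()*Rt(np.pi/4)).as_rotvec(); print("rv",rv,np.linalg.norm(rv)); print("per row/10 units",(rv/.5/10).round(4))
print("shift in target frame mm",Rt(np.pi/4).inv().apply(m2w(-190,-65,190)-s["ee_pos"]).round(1))
E
```

```text
t 8.575 m-frame [ -3.1  -1.2 335.9] pitch 1.421 yaw err -3.134 F m [ 0.62 -0.24 -0.72] w 69.8
rv [-0.63213384  0.78308364  1.25430184] 1.608131304681424
per row/10 units [-0.1264  0.1566  0.2509]
shift in target frame mm [-235.3   63.8  -29. ]
```

Call:
servo_tool:
  motion:
    - [-0.1264,0.1566,0.2509,0,0,0,-1]
    - [-0.1264,0.1566,0.2509,0,0,0,-1]
    - [-0.1264,0.1566,0.2509,0,0,0,-1]
    - [-0.1264,0.1566,0.2509,0,0,0,-1]
    - [-0.1264,0.1566,0.2509,0,0,0,-1]
    - [-0.1264,0.1566,0.2509,0,0,0,-1]
    - [-0.1264,0.1566,0.2509,0,0,0,-1]
    - [-0.1264,0.1566,0.2509,0,0,0,-1]
    - [-0.1264,0.1566,0.2509,0,0,0,-1]
    - [-0.1264,0.1566,0.2509,0,0,0,-1]
    - [0,0,0,-0.08,0.02,-0.01,-1]
    - [0,0,0,-0.08,0.02,-0.01,-1]
    - [0,0,0,-0.08,0.02,-0.01,-1]
    - [0,0,0,-0.08,0.02,-0.01,-1]
    - [0,0,0,-0.08,0.02,-0.01,-1]
    - [0,0,0,-0.08,0.02,-0.01,-1]
    - [0,0,0,-0.08,0.02,-0.01,-1]
    - [0,0,0,0,0,0,-1]
    - [0,0,0,0,0,0,-1]

```text
time_s: 10.95
ee_pos: [433.9, -14.3, 194.2]
ee_rot: [-0.053, 0.917, 0.128, 0.375]
wrist_force: [1.0, 0.3, 0.1]
grip_width: 0.1
```

Run:
```python
from h import *
from bench import env
s=env.state(); Rc=st(s); print(s["joint_pos"])
rv=(Rc.inv()*Rt(np.pi/4)).as_rotvec(); print("rv",rv)
m=env.camera_model("wrist")
cv2.imwrite("pics/w2.png",env.get_image("wrist")[:,:,::-1])
```

```text
t 10.95 m-frame [-184.2  -56.9  194.2] pitch 0.795 yaw err 0.0 F m [1.01 0.07 0.09] w 0.1
[-0.29420616 -0.60715946 -0.9141856   0.57400266  0.38925398  2.71160913]
rv [-0.00024006  0.00935105 -0.00093078]
```

View pics/w2.png

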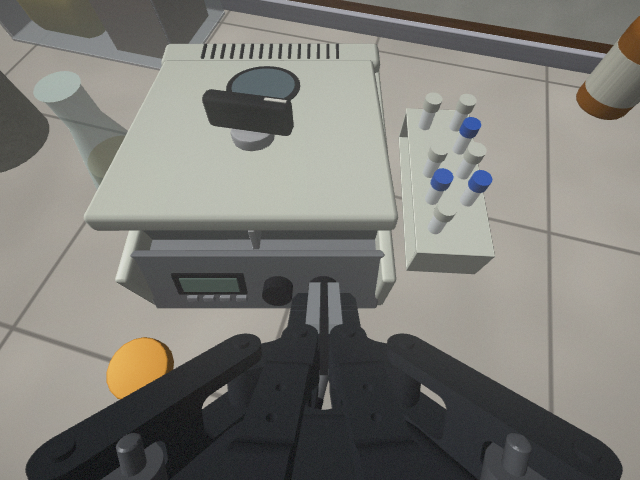

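Run:
```python
from h import *
from bench import env
m=env.camera_model("wrist")
im=cv2.imread("pics/w2.png"); g=cv2.cvtColor(im,cv2.COLOR_BGR2GRAY)
print(g[240,235:275]); print(g[215:262,245].tolist(), g[215:262,220].tolist())
def onx(u,v,x):
    o,d=ray(m,u,v); o=w2m(o); d=np.array([d@X,d@W,d[2]]); return o+d*(x-o[0])/d[0]
for u,v,x in ((254,248,-115),(254,235,-115),(243,231,-119.5),(90,228,-119.5),(396,229,-119.5)): print(u,v,onx(u,v,x).round(1))
```

```text
[125 124 127 121 124 125 123 125 123 121 125 125 123 126 123 129  91  84
  84  82  82  78  71  75  75  94 120 125 121 122 124 124 123 123 124 123
 124 124 124 122]
[184, 174, 169, 166, 148, 132, 116, 105, 102, 99, 98, 98, 95, 94, 92, 79, 70, 69, 68, 70, 66, 67, 64, 68, 94, 125, 125, 124, 127, 125, 126, 126, 125, 127, 125, 104, 112, 112, 116, 117, 118, 101, 79, 77, 77, 78, 79] [181, 175, 169, 162, 147, 132, 119, 103, 99, 102, 97, 97, 92, 92, 88, 79, 68, 66, 71, 67, 64, 65, 66, 66, 81, 125, 123, 123, 126, 128, 127, 127, 127, 125, 129, 104, 113, 115, 116, 118, 120, 96, 78, 74, 77, 79, 81]
254 248 [-115.    -0.8  100.4]
254 235 [-115.    -5.1  123.9]
243 231 [-119.5   -0.6  139.2]
90 228 [-119.5  103.6  143.7]
396 229 [-119.5 -107.   142.2]
```

Call:
servo_tool:
  motion:
    - [0,-0.02,0,-0.024,-0.042,0,-1]
    - [0,0,0,0,0,0.05,-1]
    - [0,0,0,0,0,0.06,-1]
    - [0,0,0,0,0,0.06,-1]
    - [0,0,0,0,0,0.03,-1]
    - [0,0,0,0,0,0,-1]
    - [0,0,0,0,0,0,-1]

```text
time_s: 11.88
ee_pos: [475.9, 15.7, 130.0]
ee_rot: [-0.052, 0.919, 0.129, 0.37]
wrist_force: [-0.1, 0.3, -0.3]
grip_width: 0.2
```

Run:
```python
from h import *
from bench import env
s=env.state(); Rc=st(s); print(s["joint_pos"])
```

```text
t 11.875 m-frame [-135.6  -39.6  130. ] pitch 0.805 yaw err 0.002 F m [-0.01  0.37 -0.28] w 0.2
[-0.14547636 -0.47879306 -1.01126219  0.31930488  0.2900704   2.82750865]
```

Call:
servo_tool:
  motion:
    - [0,0,0,0.0025,0,0.04,-1]
    - [0,0,0,0,0,0.03,-1]
    - [0,0,0,0,0,0.015,-1]
    - [0,0,0,0,0,0,-1]
    - [0,0,0,0,0,0,-1]

```text
time_s: 12.5
ee_pos: [498.9, 21.9, 106.0]
ee_rot: [-0.052, 0.919, 0.128, 0.37]
wrist_force: [0.6, -0.0, -0.0]
grip_width: -0.0
```

Run:
```python
from h import *
from bench import env
s=env.state(); Rc=st(s)
cv2.imwrite("pics/w3.png",env.get_image("wrist")[:,:,::-1])
```

```text
t 12.5 m-frame [-111.8  -39.9  106. ] pitch 0.805 yaw err 0.001 F m [ 0.57 -0.18 -0.03] w -0.0
```

View pics/w3.png

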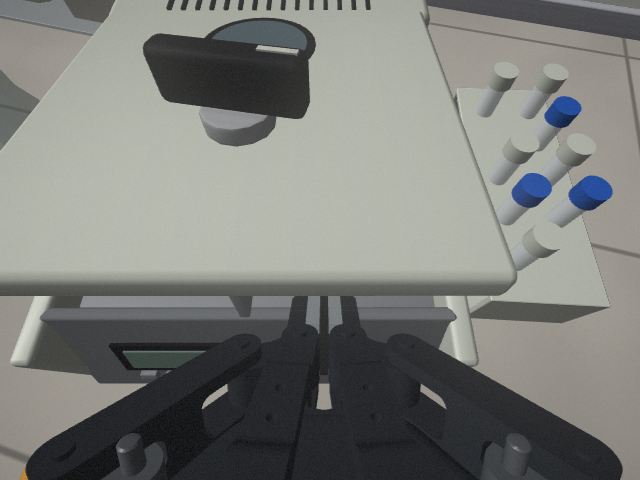

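Call:
servo_tool:
  motion:
    - [0,0,0,0,-0.02,0,-1]
    - [0,0,0,0,-0.01,0,-1]
    - [0,0,0,0,-0.005,0,-1]
    - [0,0,0,0,0,0,-1]

```text
time_s: 13.05
ee_pos: [494.9, 35.8, 105.5]
ee_rot: [-0.052, 0.919, 0.129, 0.37]
wrist_force: [-0.1, -0.8, -0.0]
grip_width: 0.2
```

Call:
servo_tool:
  motion:
    - [0,0,0,0,-0.005,0,-1]
    - [0,0,0,0,-0.005,0,-1]
    - [0,0,0,0,0,0,-1]

```text
time_s: 13.42
ee_pos: [493.8, 39.4, 105.4]
ee_rot: [-0.052, 0.919, 0.128, 0.37]
wrist_force: [0.1, 0.7, 0.1]
grip_width: 0.1
```

Call:
servo_tool:
  motion:
    - [0,0,0,0,-0.005,0,-1]
    - [0,0,0,0,-0.005,0,-1]
    - [0,0,0,0,0,0,-1]

```text
time_s: 13.8
ee_pos: [492.8, 43.0, 105.5]
ee_rot: [-0.052, 0.919, 0.128, 0.37]
wrist_force: [-0.2, -2.4, -0.0]
grip_width: 0.0
```

Call:
servo_tool:
  motion:
    - [0,0,0,0,-0.005,0,-1]
    - [0,0,0,0,-0.005,0,-1]
    - [0,0,0,0,0,0,-1]

```text
time_s: 14.18
ee_pos: [491.8, 46.9, 105.6]
ee_rot: [-0.052, 0.919, 0.128, 0.37]
wrist_force: [1.9, -4.0, -0.9]
grip_width: 0.0
```

Call:
servo_tool:
  motion:
    - [0,0,0,0,-0.005,0,-1]
    - [0,0,0,0,-0.005,0,-1]
    - [0,0,0,0,0,0,-1]

```text
time_s: 14.55
ee_pos: [490.8, 50.7, 105.7]
ee_rot: [-0.052, 0.919, 0.128, 0.37]
wrist_force: [2.9, -4.4, -0.6]
grip_width: -0.3
```

Call:
servo_tool:
  motion:
    - [0,0,0,0,-0.005,0,-1]
    - [0,0,0,0,0,0,-1]
    - [0,0,0,0,0,0,-1]

```text
time_s: 14.92
ee_pos: [490.3, 52.4, 105.7]
ee_rot: [-0.052, 0.919, 0.128, 0.37]
wrist_force: [3.5, -5.4, -1.5]
grip_width: 0.2
```

Run:
```python
from h import *
from bench import env
s=env.state(); Rc=st(s)
cv2.imwrite("pics/w4.png",env.get_image("wrist")[:,:,::-1])
for i in range(4): env.get_image("side"); st(env.state())
```

```text
t 14.925 m-frame [-111.7   -8.2  105.7] pitch 0.806 yaw err -0.001 F m [ 1.86 -6.17 -1.52] w 0.2
t 15.025 m-frame [-111.7   -8.3  105.7] pitch 0.805 yaw err -0.001 F m [ 2.09 -6.61 -1.7 ] w 0.3
t 15.075 m-frame [-111.7   -8.3  105.8] pitch 0.805 yaw err -0.001 F m [ 2.39 -5.68 -1.85] w 0.1
t 15.125 m-frame [-111.6   -8.3  105.8] pitch 0.805 yaw err -0.001 F m [ 2.6  -5.69 -1.05] w 0.2
t 15.175 m-frame [-111.7   -8.3  105.7] pitch 0.805 yaw err -0.001 F m [ 2.46 -4.83 -0.54] w -0.3
```

View pics/w4.png

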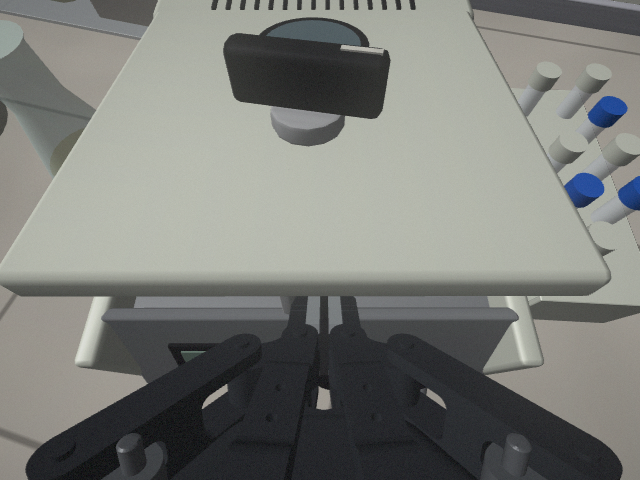

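Call:
servo_tool:
  motion:
    - [0,0,0,0,-0.0055,0,-1]
    - [0,0,0,0,0,0,-1]
    - [0,0,0,0,0,0,-1]

```text
time_s: 15.55
ee_pos: [489.8, 54.3, 105.8]
ee_rot: [-0.051, 0.919, 0.128, 0.37]
wrist_force: [3.8, -4.3, -1.8]
grip_width: 0.1
```

Run:
```python
from h import *
from bench import env
st(env.state())
for i in range(3): env.get_image("side"); st(env.state())
```

```text
t 15.55 m-frame [-111.6   -6.3  105.8] pitch 0.805 yaw err -0.001 F m [ 2.44 -5.19 -1.76] w 0.1
t 15.6 m-frame [-111.6   -6.2  105.8] pitch 0.805 yaw err -0.001 F m [ 1.84 -6.67 -1.04] w -0.0
t 15.65 m-frame [-111.7   -6.3  105.8] pitch 0.805 yaw err -0.001 F m [ 2.39 -5.31 -0.53] w 0.2
t 15.7 m-frame [-111.7   -6.3  105.8] pitch 0.805 yaw err -0.002 F m [ 2.12 -6.58 -1.  ] w -0.1
```

Call:
servo_tool:
  motion:
    - [0,0,0,0,-0.004,0,-1]
    - [0,0,0,0,0,0,-1]
    - [0,0,0,0.0044,0,-0.0045,-1]
    - [0,0,0,0.0044,0,-0.0045,-1]
    - [0,0,0,0.0044,0,-0.0045,-1]
    - [0,0,0,0,0,0,-1]

```text
time_s: 16.45
ee_pos: [489.0, 55.7, 112.9]
ee_rot: [-0.051, 0.919, 0.128, 0.369]
wrist_force: [2.8, -5.7, -0.4]
grip_width: -0.0
```

Run:
```python
from h import *
from bench import env
st(env.state())
for i in range(3): env.get_image("side"); st(env.state())
```

```text
t 16.45 m-frame [-112.    -4.7  112.9] pitch 0.806 yaw err -0.002 F m [ 1.08 -6.26 -0.42] w -0.0
t 16.5 m-frame [-112.    -4.6  112.9] pitch 0.806 yaw err -0.001 F m [ 0.41 -6.57 -0.71] w -0.0
t 16.55 m-frame [-112.    -4.6  112.9] pitch 0.806 yaw err -0.001 F m [ 0.57 -6.32 -1.61] w 0.1
t 16.6 m-frame [-112.    -4.6  112.9] pitch 0.806 yaw err -0.001 F m [ 0.18 -5.83 -0.94] w -0.1
```

Call:
servo_tool:
  motion:
    - [0,0,0,0,-0.004,0,-1]
    - [0,0,0,0,0,0,-1]

```text
time_s: 16.85
ee_pos: [488.8, 57.2, 113.0]
ee_rot: [-0.051, 0.919, 0.128, 0.37]
wrist_force: [4.0, -5.9, -0.9]
grip_width: -0.3
```

Run:
```python
from h import *
from bench import env
st(env.state())
for i in range(3): env.get_image("side"); st(env.state())
```

```text
t 16.85 m-frame [-111.8   -3.2  113. ] pitch 0.806 yaw err -0.002 F m [ 2.23 -6.78 -0.89] w -0.3
t 16.9 m-frame [-111.8   -3.2  113. ] pitch 0.806 yaw err -0.002 F m [ 2.28 -7.71 -1.21] w -0.0
t 16.95 m-frame [-111.9   -3.2  113. ] pitch 0.806 yaw err -0.002 F m [ 1.08 -7.28 -1.53] w -0.1
t 17.0 m-frame [-111.8   -3.2  113. ] pitch 0.806 yaw err -0.002 F m [ 1.6  -7.45 -0.96] w -0.1
```

Call:
servo_tool:
  motion:
    - [0,0,0,0.0035,0,-0.0036,-1]
    - [0,0,0,0.0035,0,-0.0036,-1]
    - [0,0,0,0.0035,0,-0.0036,-1]
    - [0,0,0,0.0035,0,-0.0036,-1]
    - [0,0,0,0,0,0,-1]

```text
time_s: 17.62
ee_pos: [488.6, 57.2, 120.8]
ee_rot: [-0.051, 0.919, 0.128, 0.369]
wrist_force: [2.4, -6.4, -2.0]
grip_width: 0.1
```

Run:
```python
from h import *
from bench import env
st(env.state())
for i in range(2): env.get_image("side"); st(env.state())
```

```text
t 17.625 m-frame [-112.    -3.2  120.8] pitch 0.807 yaw err -0.002 F m [ 0.5  -6.84 -1.98] w 0.1
t 17.675 m-frame [-112.    -3.1  120.7] pitch 0.807 yaw err -0.002 F m [ 0.84 -7.54 -2.18] w -0.1
t 17.725 m-frame [-112.    -3.1  120.8] pitch 0.807 yaw err -0.002 F m [ 0.58 -7.11 -1.12] w -0.2
```

Call:
servo_tool:
  motion:
    - [0,0,0,0.0044,0,-0.0028,-1]
    - [0,0,0,0.0044,0,-0.0028,-1]
    - [0,0,0,0.0044,0,-0.0028,-1]
    - [0,0,0,0,0,0,-1]

```text
time_s: 18.23
ee_pos: [489.5, 57.7, 126.3]
ee_rot: [-0.052, 0.919, 0.128, 0.369]
wrist_force: [0.2, -6.0, -0.6]
grip_width: 0.1
```

Run:
```python
from h import *
from bench import env
st(env.state())
for i in range(2): env.get_image("side"); st(env.state())
cv2.imwrite("pics/w5.png",env.get_image("wrist")[:,:,::-1])
```

```text
t 18.225 m-frame [-111.    -2.9  126.3] pitch 0.808 yaw err -0.001 F m [-1.44 -5.8  -0.58] w 0.1
t 18.275 m-frame [-111.    -2.9  126.2] pitch 0.808 yaw err -0.001 F m [-1.35 -5.85 -1.44] w -0.2
t 18.325 m-frame [-111.    -2.9  126.3] pitch 0.808 yaw err -0.001 F m [-1.78 -5.82 -1.47] w 0.1
```

View pics/w5.png

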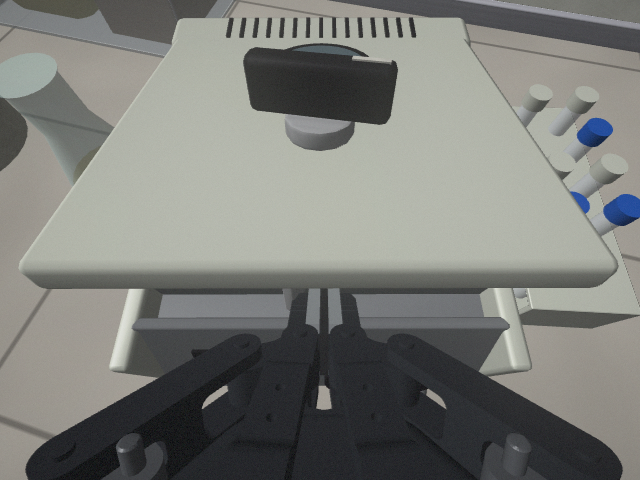

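Run:
```python
from h import *
from bench import env
m=env.camera_model("wrist")
def onx(u,v,x):
    o,d=ray(m,u,v); o=w2m(o); d=np.array([d@X,d@W,d[2]]); return o+d*(x-o[0])/d[0]
g=cv2.cvtColor(cv2.imread("pics/w5.png"),cv2.COLOR_BGR2GRAY)
print([int(v) for v in g[262:300:1,420]])
for v in (285,288,291): print(onx(420,v,-117.5).round(1))
```

```text
[174, 170, 169, 166, 165, 162, 155, 149, 138, 133, 127, 120, 113, 108, 109, 102, 103, 101, 100, 101, 96, 96, 92, 93, 91, 86, 67, 63, 63, 63, 64, 65, 118, 118, 118, 118, 121, 118]
[-117.5  -36.6  168.8]
[-117.5  -37.5  165.2]
[-117.5  -38.5  161.5]
```

Call:
servo_tool:
  motion:
    - [0,0,0,0.0112,0,-0.0065,-1]
    - [0,0,0,0.0112,0,-0.0065,-1]
    - [0,0,0,0.0115,0,-0.0059,-1]
    - [0,0,0,0.0115,0,-0.0059,-1]
    - [0,0,0,0.0118,0,-0.0053,-1]
    - [0,0,0,0.0118,0,-0.0053,-1]
    - [0,0,0,0,0,0,-1]

```text
time_s: 19.25
ee_pos: [498.7, 60.6, 155.1]
ee_rot: [-0.052, 0.919, 0.128, 0.368]
wrist_force: [-4.2, -6.5, 0.8]
grip_width: -0.2
```

Run:
```python
from h import *
from bench import env
s=env.state();st(s); print(s["joint_pos"])
cv2.imwrite("pics/side2.png",cv2.resize(env.get_image("side")[130:330,270:510,::-1],None,fx=3,fy=3,interpolation=cv2.INTER_CUBIC))
st(env.state())
```

```text
t 19.25 m-frame [-101.4   -2.7  155.1] pitch 0.809 yaw err -0.0 F m [-5.81 -5.12  0.79] w -0.2
[ 0.01528888 -0.4543344  -0.94633903  0.33431465  0.18008672  2.95113328]
t 19.3 m-frame [-101.3   -2.7  155.1] pitch 0.809 yaw err -0.0 F m [-7.2  -5.5   0.37] w 0.0
```

View pics/side2.png

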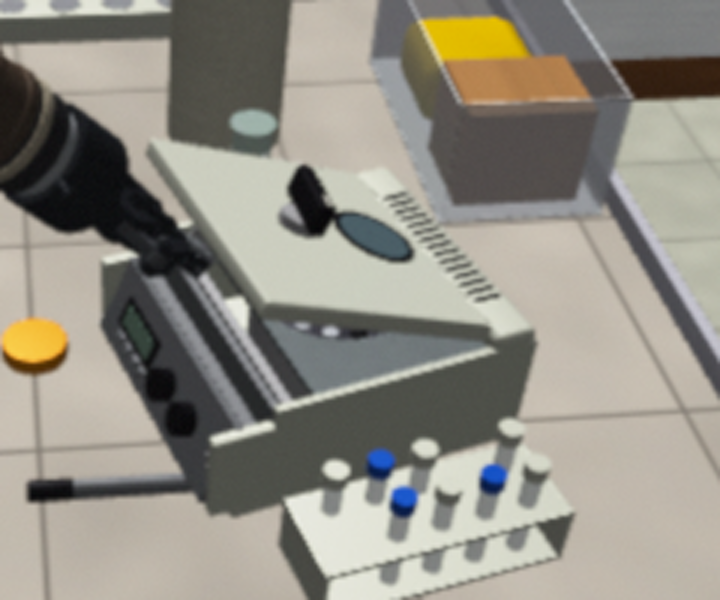

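Call:
servo_tool:
  motion:
    - [0,0,0,0,0,-0.012,-1]
    - [0,0,0,0,0.025,0,-1]
    - [0,0,0,0,0.025,0,-1]
    - [0,0,0,0,0,0,-1]

```text
time_s: 19.8
ee_pos: [502.3, 40.7, 159.9]
ee_rot: [-0.053, 0.919, 0.128, 0.37]
wrist_force: [0.3, -0.3, 0.4]
grip_width: -0.1
```

Run:
```python
from h import *
from bench import env
s=env.state();st(s); m=env.camera_model("wrist"); im=env.get_image("wrist")
cv2.imwrite("pics/w6.png",im[:,:,::-1]); st(env.state())
def onx(u,v,x):
    o,d=ray(m,u,v); o=w2m(o); d=np.array([d@X,d@W,d[2]]); return o+d*(x-o[0])/d[0]
for v in range(230,310,10): print(v,onx(250,v,-105).round(1), im[v,250].max(), im[v,420].max())
```

```text
t 19.8 m-frame [-103.3  -22.7  159.9] pitch 0.806 yaw err 0.002 F m [ 0.17 -0.36  0.45] w -0.1
t 19.85 m-frame [-103.4  -22.5  159.9] pitch 0.806 yaw err 0.002 F m [-0.43 -0.34  0.16] w 0.1
230 [-105.    -3.4  235.5] 185 185
240 [-105.    -2.2  229.1] 181 183
250 [-105.    -0.8  222. ] 186 184
260 [-105.     0.8  213.8] 182 180
270 [-105.     2.7  204.4] 137 136
280 [-105.     4.8  193.4] 112 111
290 [-105.     7.4  180.5] 158 154
300 [-105.    10.4  164.9] 125 122
```

View pics/w6.png

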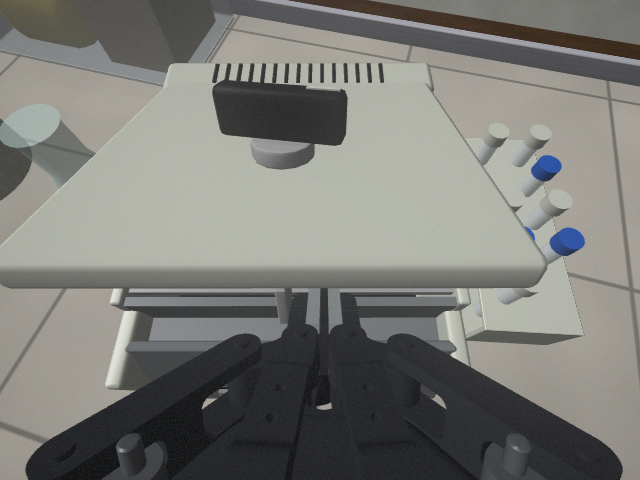

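Call:
servo_tool:
  motion:
    - [0,0,0,0.012,0,0,-1]
    - [0,0,0,0.0239,0,-0.0099,-1]
    - [0,0,0,0.0244,0,-0.0087,-1]
    - [0,0,0,0.0248,0,-0.0075,-1]
    - [0,0,0,0.0251,0,-0.0062,-1]
    - [0,0,0,0.0254,0,-0.005,-1]
    - [0,0,0,0.0256,0,-0.0037,-1]
    - [0,0,0,0,0,0,-1]

```text
time_s: 20.85
ee_pos: [537.2, 50.6, 218.1]
ee_rot: [-0.052, 0.918, 0.128, 0.371]
wrist_force: [-0.7, -0.2, -0.6]
grip_width: 0.1
```

Run:
```python
from h import *
from bench import env
s=env.state();st(s);print(s["joint_pos"]); env.get_image("side"); st(env.state())
```

```text
t 20.85 m-frame [-67.1 -22.8 218.1] pitch 0.803 yaw err 0.001 F m [-0.75 -0.02 -0.65] w 0.1
[-0.01700351 -0.40511684 -0.78210236  0.44859118  0.20361115  2.92665241]
t 20.9 m-frame [-67.5 -22.8 217.6] pitch 0.804 yaw err 0.0 F m [ 0.22 -0.04  0.33] w -0.2
```

Call:
servo_tool:
  motion:
    - [0,0,0,0.0257,0,-0.0024,-1]
    - [0,0,0,0.0258,0,-0.001,-1]
    - [0,0,0,0.0258,0,0,-1]
    - [0,0,0,0.0258,0,0.0015,-1]
    - [0,0,0,0.0257,0,0.003,-1]
    - [0,0,0,0.0256,0,0.004,-1]
    - [0,0,0,0.0253,0,0.005,-1]
    - [0,0,0,0,0,0,-1]
    - [0,0,0,0,0,0,-1]

```text
time_s: 22.02
ee_pos: [588.9, 65.5, 264.0]
ee_rot: [-0.052, 0.919, 0.128, 0.37]
wrist_force: [0.2, 0.9, 0.6]
grip_width: 0.3
```

Run:
```python
from h import *
from bench import env
s=env.state();st(s);print(s["joint_pos"])
a=cv2.resize(env.get_image("side")[90:330,250:490,::-1],(400,400)); b=cv2.resize(env.get_image("scene")[150:390,180:420,::-1],(400,400))
cv2.imwrite("pics/c1.png",np.hstack([a,b])); st(env.state())
```

```text
t 22.025 m-frame [-13.3 -22.7 264. ] pitch 0.804 yaw err 0.001 F m [0.44 0.8  0.58] w 0.3
[ 0.02310566 -0.31121416 -0.62578949  0.50645435  0.17657337  2.95680965]
t 22.125 m-frame [-13.6 -22.7 263.7] pitch 0.805 yaw err 0.001 F m [ 0.72  0.02 -0.48] w -0.0
```

View pics/c1.png

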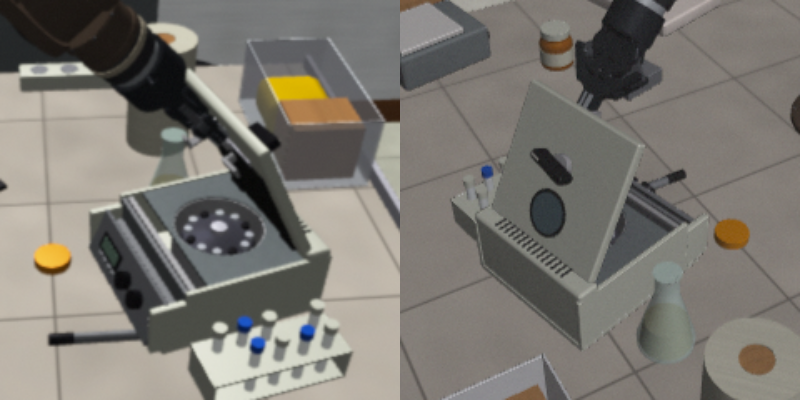

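Call:
servo_tool:
  motion:
    - [0,0,0,0.008,0,0,-1]
    - [0,0,0,0.007,0,0,-1]
    - [0,0,0,0,0,0,-1]
    - [0,0,0,0,0,0,-1]

```text
time_s: 22.62
ee_pos: [592.6, 66.6, 267.2]
ee_rot: [-0.052, 0.919, 0.128, 0.369]
wrist_force: [-0.1, -0.2, -1.8]
grip_width: 0.1
```

Call:
servo_tool:
  motion:
    - [0,0,0,-0.02,0,0,-1]
    - [0,0,0,-0.05,0,0,-1]
    - [0,0,0,-0.05,0,-0.05,-1]
    - [0,0,0,0,0,-0.1,-1]
    - [0,0,0,0,0,-0.12,-1]
    - [0,0,0,0,0,-0.12,-1]
    - [0,0,0,0,0,0,-1]
    - [0,0,0,0,0,0,-1]
    - [0,0,0,0,0,0,-1]

```text
time_s: 23.75
ee_pos: [455.5, 27.6, 344.8]
ee_rot: [-0.053, 0.919, 0.128, 0.368]
wrist_force: [0.1, -0.3, -0.7]
grip_width: -0.1
```

Run:
```python
from h import *
from bench import env
s=env.state();st(s)
a=cv2.resize(env.get_image("side")[90:330,250:490,::-1],(400,400)); b=cv2.resize(env.get_image("wrist")[:,:,::-1],(400,300)); b=cv2.copyMakeBorder(b,0,100,0,0,0)
cv2.imwrite("pics/c2.png",np.hstack([a,b]))
# expected lip corners (upper lid-top edge at right & lower) in side crop for several angles
m=env.camera_model("side")
for t in (.8,.9,1,1.1,1.15):
    P=[m2w(85-207*np.cos(t),y,107+207*np.sin(t)) for y in(-106,106)]
    print(t,((proj(m,np.array(P))-[250,90])*400/240).round().tolist())
```

```text
t 23.75 m-frame [-152.   -22.5  344.8] pitch 0.808 yaw err 0.003 F m [ 0.01 -0.34 -0.7 ] w -0.1
0.8 [[218.0, 189.0], [145.0, 101.0]]
0.9 [[231.0, 177.0], [156.0, 90.0]]
1 [[246.0, 165.0], [168.0, 80.0]]
1.1 [[261.0, 155.0], [181.0, 71.0]]
1.15 [[268.0, 150.0], [188.0, 66.0]]
```

View pics/c2.png

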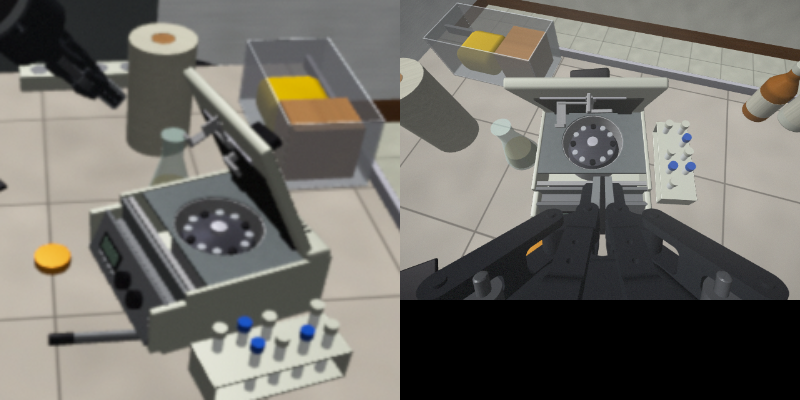

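```bash
python3 -c "
from bench import env
print(abs(env.state()['qvel']).max()); print(env.sign_off())"
```

```text
0.004146499083763919
the job is handed in; nothing more can be done
None
```

The lid is standing open on its own and the job is handed in, at about 24 s of the 69 s allowed. `sign_off` reported no verdict.

- **Unlocking:** I gripped the bar and turned it to about 1.36 rad with the lid still shut.
- **Ajar:** I lifted the lid by the bar to about 0.16 rad, let go, and it stayed there.
- **Catch:** I reached under the lip with shut fingers pitched 45° down, because my fitted arm model showed a level reach was not possible. The fingers met the tab a few mm right of the middle. I pushed it left to about 7 N, roughly 14 mm, and raised the lid past the catch with the tab held.
- **Opening:** I let go of the tab at about 0.39 rad, swung the lid up and backed away.

**Last checks:**
- The side view puts the lip corners at about 1.1 rad.
- The handle bar still lies across the machine, and the robot is clear of it and at rest.
- The bystanders in the last pictures looked unmoved, but I did not measure them and the phone, sample jar and slide box were not in view.

**Doubts:**
- The tab force rose more slowly with travel than the description says, so I pushed until the force was clearly above the 6 N release point.
- During the lift a backward force of about 7 N appeared on the fingers at around 0.4 rad. It went when I drew back slightly and let go of the tab, and I did not find its cause.
- The wrist force readings I took during the push stayed at about 9.3 N or less, but I did not measure the hook's own pull on the keeper.

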